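Neutral the gearbox, try its cover and hold it open

ROBOT

A 6-joint arm with a two-finger parallel gripper is mounted at the origin on a cart in front of the work surface, level with it; the furniture and walls round the work are solid. World frame = base frame: x ahead of the robot, y to its left, z up, the work surface at z = 0. Lengths are in m, angles in degrees, forces in N, time in s.
With the tool pointing down it reaches from about 0.2 to 0.875 m from the base axis. Payload 3.4 kg.
Tool frame: the origin (TCP) lies between the finger pads; the fingertips stand 22 mm ahead of it and the grasp point (between the pads) lies 3 mm ahead of it; z points along the fingers, y is the line along which they close (so a half turn about z gives the same grasp; the last joint's range is limited). The gripper opens to 94 mm and grips with 3 to 60 N. Pads are 16 mm wide; open, the fingers measure 119 mm over their backs; the gripper's body (75 mm by 177 mm) begins 78 mm behind the grasp point.
Start: joints at [-80.099, 15.808, 86.224, -0, 77.962, -6.933], TCP at [0.167, -0.55, 0.227] pointing down, gripper open.
Joint ranges: [-165.64, 165.64], [-43.16, 119.46], [12.63, 154.43], [-67.54, 247.53], [6.08, 155.33], [-154.97, 154.97]. Speed limits (degrees/s): [147.25, 147.25, 180, 180, 180, 180].

INTERFACE

Orientations are given as a 3x3 rotation matrix whose columns are the frame's x, y, z axes.
In Python, from plant import telemetry, viewer, arm gives the robot as it stands.
- The arm moves only by the tool play_rows, never from a script. Its argument "rows" is text: rows parted by semicolons, each of 7 numbers parted by spaces: the turn, a rotation vector about the world's x, y, z in degrees, then the shift along the world's x, y, z in mm, then the finger opening in mm, from 0 to 94. In form: rx ry rz dx dy dz hand; .... A call has 1 to 12 rows; each row is the pose to reach, as a shift and turn from the pose commanded when the call began; what a row does not reach only later rows make up. A row lasts 1/12 s, in which the tool goes at most 41.7 mm and 7.16 degrees, less where a joint would pass 70% of its speed; a pose out of reach is approached as far as the arm can. A call with a gripper value outside its range is refused whole. The fingers move at their own pace and stop on an object; the grip force is fixed at half the most. Time passes only in rows, so rows that repeat a pose let the fingers close. It gives the time, the measured TCP pose, the force, the opening and the grip force at its end, in the units of the state.
- telemetry.sense(): the state, without advancing time (a new reading comes with each control period).
- viewer.get_image(name): name is "side" or "top" or "wrist"; returns a dict with "color" (400x640x3 uint8, blue, green, red), "intrinsics" (3x3 intrinsics, pixels), "xyz" and "rotation" of the camera in the world; the wrist camera has in their place "T_tool_cam" (4x4, takes a point from camera to tool coordinates, whose origin is the TCP and whose axes are the flange's). Camera axes: x right, y up, looking along -z (the intrinsics and any distortion apply to the point x, -y, -z); pixel columns grow to the right and rows downward; lengths in m; the calibration is good to about 2 mm. A picture is of the moment at which its call begins: read the wrist's pose just before it. There is no depth.
- arm.finish_job(): hands the job in; it is judged then, once.
The state is a dict: "time_s": time; "joint_positions": joint angles; "dq": joint speeds; "tau": joint torques, N m; "tool_pos": TCP position; "orientation": TCP orientation; "wrist_force": force on the tool from outside, world axes, zero at the start; "moment": the same for the moment, N m; "gripper_width": opening from 0.0 (shut) to 1.0 (fully open); "grasp_force": force on a finger pad.
Only numpy, scipy, OpenCV 4.12 (cv2) and the standard library are available. Lean on these libraries where they do the work, as an engineer would, in place of code of your own. Each camera call takes 0.05 s, during which the arm holds its last target. There are 200 camera calls.

TASK

Throw the gearbox lever into the notch that has the pointed tab beside it. Then try the cover by tugging its bar handle upwards before you touch the sliding catch: if the catch holds the cover down, push the catch to the other end of its slot and lift again. Finish holding the cover by its handle, still and raised to about 35 degrees, with the lever in its notch and the things standing around undisturbed.

Things in the scene. Friction and masses are not known exactly. Their poses are not given: they have to be found in the camera images.
- housing: Grey gearbox, fixed to the worktop, about 210 (x, with feet) x 176 (y) x 100 mm high. Origin at the centre of its underside; own x points to the hinged far side of the cover, y to the left where the lever is, z up. It stands at varying places, turned up to 0.2 rad. In its frame (mm): lever pivot (0, 58, 60); the flat deck round the lever is at z = 100; cover hinge line along y through (70, -30, 103); all cover parts below are given with the cover shut.
- pointer_tab: Small steel tab with a pointed end, 15 x 18 x 9 mm, fixed on the deck beside the notch that the lever must go to; origin at the centre of its underside. In the housing frame it is at y = 77, z = 100 mm and either x = 0 (beside the middle notch) or x = 22 mm (beside the notch farthest from the robot). The other notches have only a low round screw head.
- lever (a joint): Angle of the lever (rad): 0 upright, positive leaning along the housing's +x (away from the robot); range -0.6 to 0.6. A spring detent holds it in three notches at -0.5, 0 and +0.5 (it rests within 0.04 of these). It starts in the notch at -0.5; the push at the ball to leave a notch is about 2 to 5 N, and let go within 0.12 of a notch it snaps in.
- lever_ball (a point): Centre of the lever's black ball, 28 mm in diameter, 115 mm from the pivot (175 mm above the worktop when upright). The ball moves on an arc in the housing's x-z plane.
- cover (a joint): Opening angle of the steel cover (rad): 0 shut, growing as its near edge rises about the hinge at the far side; limit 1.2. The cover is 146 mm deep, 106 mm wide, 6 mm thick, its top at 106 mm above the worktop, weighs about 0.5 kg with its fittings and falls shut when let go. If the catch holds it, it lifts only about 0.03 to 0.07 rad (4 to 9 mm at the handle, with how hard it is pulled) and stops hard; if not, it goes on rising under 3 to 5 N.
- handle: Bar handle of the cover: a round dark steel sleeve, 13 mm in diameter, 64 mm long along the housing's y, that turns freely on a rod between two posts (10 mm thick, 39 mm either side of the middle) near the cover's near edge; origin at the middle of the bar. With the cover shut it is at (-55, -30, 151) mm in the housing frame, 45 mm above the cover's top; it goes round the hinge line on a circle of radius 134 mm. Hold the cover by this sleeve.
- catch (a joint): Position of the sliding catch in its slot (m): 0 at the right end, 0.024 at the left end (the housing's +y). It starts at or near the right end and stays where it is put (friction 2.5 N). One end holds the cover and the other frees it; which is which differs from box to box, is not marked and cannot be seen with the cover shut. Slide it with the cover fully down on its seat (pulled up against the catch, it binds).
- catch_grip (a point): Point in the middle of the catch's dark thumb block, which is 24 (x) x 16 (y) x 27 mm high and stands 29.5 mm above the cover's top; the point lies 12.5 mm below the block's top and 17 mm above the cover. With the cover shut it is at x = 0, y = -42 mm (right end) to -18 mm (left end), z = 123 mm in the housing frame.
- wheel_dresser: Dark wheel dresser, 42 x 240 x 37 mm, lying on the worktop left of the gearbox; leave alone. Origin at the centre of its underside.
- tape_measure: Tape measure, 64 x 77 x 35 mm, on the worktop behind the gearbox; leave alone. Origin at the underside.
- oil_dropper: Brown dropper bottle, 34 mm in diameter, 102 mm high, standing behind the gearbox; leave alone. Origin at the centre of its underside.

How it is judged:
By the outcome, as a careful person would: the job done as asked, in the order asked, and still so for the second after the job is handed in, while the arm keeps its last pose, push and grip.
It also fails if it takes over 69 s, if anything falls off the work surface, if the arm or the gripper's body presses on something with over 40 N, if the wrist force passes 120 N, or if a joint passes its speed limit or range.

## Working session

There is one attempt and no reset: what is moved stays moved. The work goes in short steps, Python scripts to look and compute and a tool call to move; the robot and the scene stay as the last step left them, time stands still between calls to the robot, and variables do not carry over. Pictures are saved under pics/ and viewed, at most 10 in all, crops included, and the job is handed in when it is done.

Besides the shell and the picture viewer there is one more tool, called after ">>>" by a JSON object that holds its "op" and its "data", one argument or row to a line. play_rows: Moves the arm, as the interface text tells. Its arguments: {"type":"object","properties":{"rows":{"type":"string"}},"required":["rows"]}

```bash
ls; mkdir -p pics
cat > h.py <<'E'
import numpy as np,cv2
from plant import telemetry,viewer,arm
def cam(n):
    s=telemetry.sense(); d=viewer.get_image(n); K=np.array(d['intrinsics'])
    if n=='wrist':
        T=np.array(d['T_tool_cam']); R0=np.array(s['orientation']); 
        R=R0@T[:3,:3]; p=R0@T[:3,3]+np.array(s['tool_pos'])
    else: R=np.array(d['rotation']); p=np.array(d['xyz'])
    return d['color'],K,R,p,d
def ray(K,R,u,v):
    r=R@np.array([(u-K[0,2])/K[0,0],-(v-K[1,2])/K[1,1],-1]); return r/np.linalg.norm(r)
def onz(c,u,v,z):
    _,K,R,p,_=c; r=ray(K,R,u,v); return p+r*(z-p[2])/r[2]
def proj(c,X):
    _,K,R,p,_=c; q=R.T@(np.array(X)-p); return np.array([K[0,0]*q[0]/-q[2]+K[0,2],K[1,1]*-q[1]/-q[2]+K[1,2]])
def two(c1,uv1,c2,uv2):
    r1=ray(c1[1],c1[2],*uv1); r2=ray(c2[1],c2[2],*uv2)
    t=np.linalg.lstsq(np.c_[r1,-r2],c2[3]-c1[3],rcond=None)[0]
    a=c1[3]+r1*t[0]; b=c2[3]+r2*t[1]; return (a+b)/2,np.linalg.norm(a-b)
E
python3 - <<'E'
from h import *
for n in ['side','top','wrist']:
    c=cam(n); cv2.imwrite(f'pics/{n}0.png',c[0]); print(n,c[1].round(1).tolist(),c[3].round(3),c[2].round(3).tolist(),[k for k in c[4]])
print(telemetry.sense())
E
```

```text
pics
side [[452.2, 0.0, 324.0], [0.0, 452.2, 206.1], [0.0, 0.0, 1.0]] [0.283 0.465 0.712] [[-0.912, 0.269, -0.31], [-0.41, -0.583, 0.701], [0.007, 0.767, 0.642]] ['color', 'intrinsics', 'xyz', 'rotation']
top [[485.4, 0.0, 315.3], [0.0, 485.4, 200.4], [0.0, 0.0, 1.0]] [ 0.457 -0.148  1.138] [[-0.003, 0.997, -0.08], [-1.0, -0.002, 0.02], [0.019, 0.08, 0.997]] ['color', 'intrinsics', 'xyz', 'rotation']
wrist [[337.6, 0.0, 321.7], [0.0, 337.6, 197.8], [0.0, 0.0, 1.0]] [ 0.239 -0.528  0.383] [[0.29, 0.924, 0.25], [-0.957, 0.28, 0.073], [-0.003, -0.26, 0.965]] ['color', 'intrinsics', 'T_tool_cam']
{'time_s': 0.15, 'joint_positions': array([-8.00994832e+01,  1.58372743e+01,  8.62754604e+01,  1.06619485e-03,
        7.79604957e+01, -6.93241290e+00]), 'dq': array([ 0.07065114, -0.13078608, -0.26374284,  0.0792211 , -0.0521562 ,
       -0.02701003]), 'tau': array([ 2.21881724e-03, -4.04925084e+01, -2.37432253e+01,  7.02515314e-02,
        3.15435149e-02, -9.63063144e-05]), 'tool_pos': array([ 0.1664515 , -0.55000044,  0.22684512]), 'orientation': array([[ 9.57154369e-01,  2.89578096e-01, -2.01827724e-04],
       [ 2.89578115e-01, -9.57153552e-01,  1.26220716e-03],
       [ 1.72327423e-04, -1.26657199e-03, -9.99999183e-01]]), 'wrist_force': array([-0.72733247,  0.42924919, -0.29061438]), 'moment': array([-0.03088655,  0.01113325,  0.03514904]), 'grasp_force': 0.0, 'gripper_width': 0.9961804839903629}
```

View pics/top0.png

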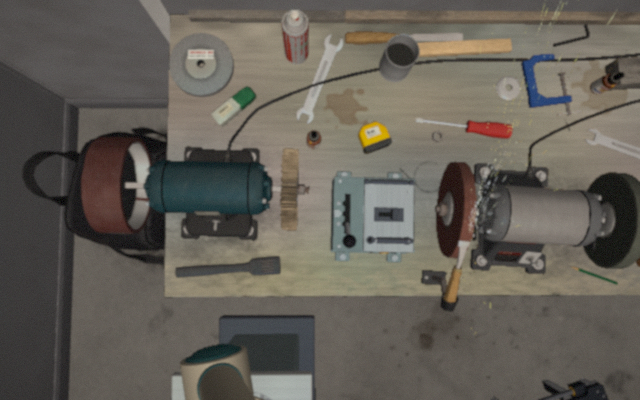

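View pics/side0.png

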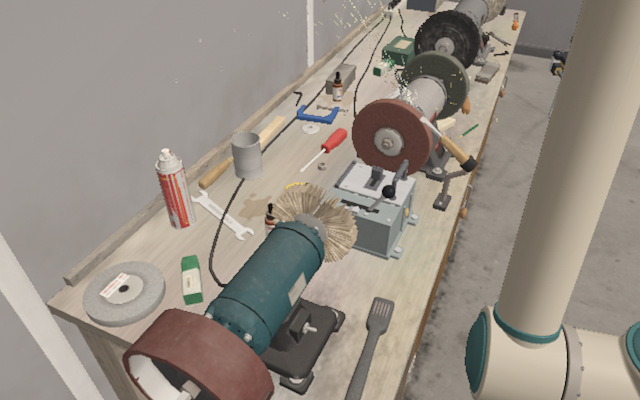

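The top view shows the gearbox at about (375,215), with the lever ball at (348,241), handle bar at (390,240) and catch at (388,213). The grinder stands close on its right. I'll look closer.

Run:
```python
import cv2,numpy as np
a=cv2.imread('pics/top0.png')[165:270,320:450]; b=cv2.imread('pics/side0.png')[150:260,310:430]
a=cv2.resize(a,(390*2,315*2-40),interpolation=cv2.INTER_CUBIC)
cv2.imwrite('pics/t1.png',cv2.resize(cv2.imread('pics/top0.png')[170:265,325:450],None,fx=6,fy=6,interpolation=2))
cv2.imwrite('pics/s1.png',cv2.resize(b,None,fx=5,fy=5,interpolation=2))
```

```text
(no output)
```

View pics/t1.png

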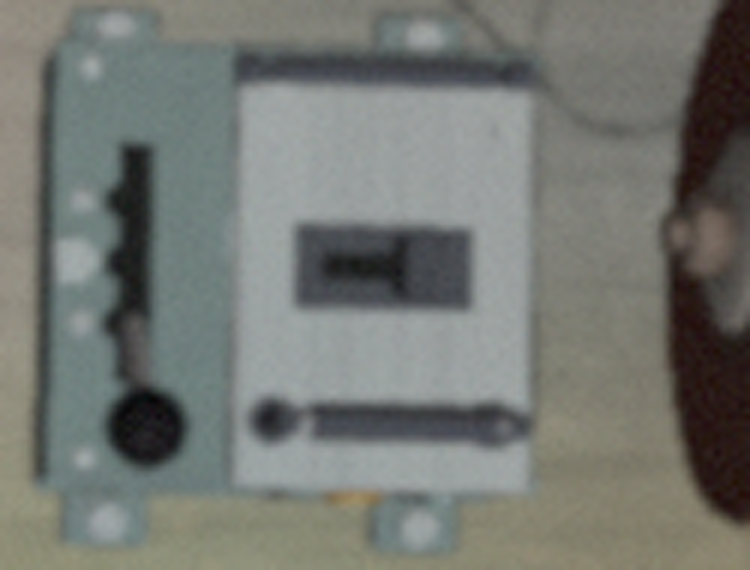

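View pics/s1.png

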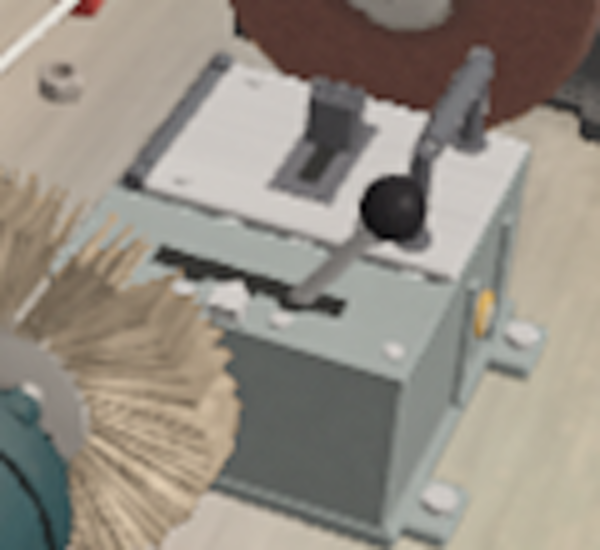

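The pointed tab (crop (75,260)) lies beside the middle of the three notches, so the lever target is 0 rad. The ball is at side crop (393,208). The handle posts are at side crop (482,55) and (430,150). Next I'll triangulate these points and fit the housing frame.

Run:
```python
from h import *
t=cam('top'); s=cam('side')
T=lambda x,y:(x/6+325-.4,y/6+170-.4)
S=lambda x,y:(x/5+310-.4,y/5+150-.4)
g=cv2.cvtColor(t[0],cv2.COLOR_BGR2GRAY)
for n,c,w in (('t',t,(335,228,362,253)),('s',s,(378,180,400,202))):
    x0,y0,x1,y1=w; m=(c[0][y0:y1,x0:x1].max(2)<45).astype(np.uint8)
    k,l,st,ce=cv2.connectedComponentsWithStats(m); i=1+st[1:,4].argmax(); print(n,st[i],ce[i]+[x0,y0])
P={'ball':(T(147,427),S(393,208)),'handle':(T(386,422),S(456,103)),'tab':(T(75,260),S(229,298)),
'blocktop':None}
for k,v in P.items():
    if v: 
        p,e=two(t,v[0],s,v[1]); print(k,(p*1000).round(1),round(e*1000,1))
# planes
H={'screwfar':((22,77,101),T(83,200)),'tab':((0,77,109),T(75,260)),'screwnear':((-22,77,101),T(83,322)),
'covNL':((-76,23,106),T(232,487)),'covNR':((-76,-83,106),T(533,487)),'ball':((-55.1,58,160.9),T(147,427)),'handle':((-55,-30,151),T(386,422)),
'postL':((-55,9,151),T(272,418)),'postR':((-55,-69,151),T(500,425)),'hingeL':((70,23,106),T(240,68)),'hingeR':((70,-83,106),T(532,72))}
A=[];B=[];
for k,(h,uv) in H.items():
    w=onz(t,*uv,h[2]/1000); A.append(h[:2]); B.append(w[:2]*1000)
A=np.array(A);B=np.array(B)
a0=A.mean(0);b0=B.mean(0);M=(A-a0).T@(B-b0); th=np.arctan2(M[0,1]-M[1,0],M[0,0]+M[1,1])
R=np.array([[np.cos(th),-np.sin(th)],[np.sin(th),np.cos(th)]]); o=b0-R@a0
print('yaw',th,'o',o); 
for k,r in zip(H,(A@R.T+o-B)): print(k,r.round(1))
for nm,q in (('ball',(-55.1,58,160.9)),('handle',(-55,-30,151)),('catchR',(0,-42,123+12.5)),('tab',(0,77,109))):
    w=np.r_[R@q[:2]+o,q[2]]; print(nm,w.round(1),'side px',proj(s,w/1000).round(1),((proj(s,w/1000)-[310,150])*5).round(0), 'top crop',((proj(t,w/1000)-[325,170])*6).round(0))
```

```text
t [  9   7  11  12 106] [348.96226415 240.5       ]
s [ 4  6 13 12 92] [387.27173913 192.10869565]
ball [ 453.7 -234.8  157.8] 0.7
handle [ 453.6 -316.   156.7] 2.3
tab [ 512.7 -214.3  105.7] 0.7
yaw -0.029534753041030683 o [ 509.85061771 -292.58242124]
screwfar [-0.   1.5]
tab [-0.1 -1.4]
screwnear [-0.4  2.5]
covNL [2.6 2.1]
covNR [-0.1  3. ]
ball [3.1 1.7]
handle [-0.8 -4.3]
postL [-1.1 -4. ]
postR [-0.8 -4.5]
hingeL [-0.5  2.3]
hingeR [-2.1  1.2]
ball [ 456.5 -233.   160.9] side px [386.9 190.1] [384. 201.] top crop [140. 415.]
handle [ 454.  -320.9  151. ] side px [400.5 171.1] [452. 105.] top crop [396. 422.]
catchR [ 508.6 -334.6  135.5] side px [377.6 167.5] [338.  87.] top crop [425. 263.]
tab [ 512.1 -215.6  109. ] side px [356.1 207.7] [231. 289.] top crop [ 77. 258.]
```

Triangulation agrees with the text heights: ball z 158 against 161, handle 157 against 151, tab 106 against 104.5. Now I'll raise the tool, turn it to close along x, and move round.

>>> {"op": "play_rows", "data": {
  "rows": "0 0 0 0 0 40 94;0 0 0 0 0 80 94;0 0 7 0 35 110 94;0 0 14 5 70 110 94;0 0 21 10 105 110 94;0 0 28 15 140 110 94;0 0 35 20 175 110 94;0 0 42 25 210 110 94;0 0 49 30 245 110 94;0 0 56 50 280 110 94;0 0 63 80 316 110 94;0 0 70 110 316 110 94"
}}

```text
time_s: 1.25
tool_pos: [0.2751, -0.2293, 0.3385]
orientation: [[0.049, 0.999, 0.001], [0.999, -0.049, 0.0], [0.001, 0.001, -1.0]]
wrist_force: [0.1, -1.1, 0.4]
gripper_width: 1.0
grasp_force: 0.0
```

>>> {"op": "play_rows", "data": {
  "rows": "0 0 1.5 30 0 0 70;0 0 1.5 60 0 0 50;0 0 1.5 90 0 0 50;0 0 1.5 110 0 0 50;0 0 1.5 110 0 0 50;0 0 1.5 110 0 0 50"
}}

```text
time_s: 1.75
tool_pos: [0.3866, -0.2341, 0.3369]
orientation: [[0.027, 1.0, -0.002], [1.0, -0.027, 0.001], [0.001, -0.002, -1.0]]
wrist_force: [0.0, 0.7, 0.2]
gripper_width: 0.614
grasp_force: 0.0
```

Run:
```python
from h import *
s=telemetry.sense(); print(s['time_s'],s['tool_pos'],s['joint_positions'],s['orientation'].round(3),s['wrist_force'],s['gripper_width'])
c=cam('wrist'); cv2.imwrite('pics/w2.png',c[0])
for n,w in (('ball',(455,-234,160)),('handle',(454,-318,152)),('catchtop',(508.6,-334,135.5)),('tab',(512,-215,107))): print(n,proj(c,np.array(w)/1000))
```

```text
1.75 [ 0.38662719 -0.23410769  0.33692221] [-4.00063487e+01  2.39106721e+00  8.76491009e+01 -2.61696596e-02
  9.00657796e+01 -3.84355182e+01] [[ 0.027  1.    -0.002]
 [ 1.    -0.027  0.001]
 [ 0.001 -0.002 -1.   ]] [0.01276278 0.72220177 0.20687993] 0.6136673174340227
ball [389.59622373 183.11124779]
handle [385.39296242 256.35601827]
catchtop [429.85332032 261.86264245]
tab [430.94334281 155.55791412]
```

View pics/w2.png

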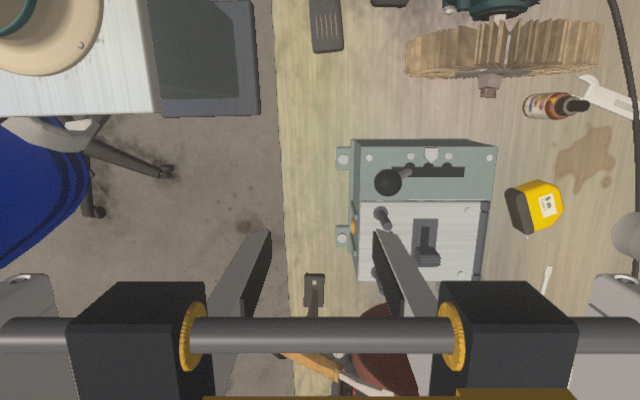

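The wrist view shows the ball at (388,182), within 1.5 px of prediction, and the tab at (431,155) beside the middle notch. I'll go down over the ball and cage it loosely.

>>> {"op": "play_rows", "data": {
  "rows": "0 0 0 35 0 0 50;0 0 0 68 0 0 50;0 0 0 68 0 -40 50;0 0 0 68 0 -80 50;0 0 0 68 0 -110 50;0 0 0 68 0 -130 50;0 0 0 68 0 -150 50;0 0 0 68 0 -166 50;0 0 0 68 0 -166 36;0 0 0 68 0 -166 36;0 0 0 68 0 -166 36;0 0 0 68 0 -166 36"
}}

```text
time_s: 2.8
tool_pos: [0.4549, -0.2352, 0.1732]
orientation: [[0.03, 1.0, 0.003], [1.0, -0.03, -0.002], [-0.002, 0.003, -1.0]]
wrist_force: [0.2, 0.3, -0.1]
gripper_width: 0.385
grasp_force: 0.0
```

>>> {"op": "play_rows", "data": {
  "rows": "0 0 0 6 0 3 36;0 0 0 12 0 6 36;0 0 0 19 0 8 36;0 0 0 26 -1 10 36;0 0 0 33 -1 12 36;0 0 0 40 -1 13 36;0 0 0 46 -1 14 36;0 0 0 52 -2 14 36;0 0 0 56 -2 14 36;0 0 0 57 -2 14 36;0 0 0 57 -2 14 36;0 0 0 57 -2 14 36"
}}

```text
time_s: 3.8
tool_pos: [0.5113, -0.2363, 0.1852]
orientation: [[0.029, 1.0, -0.0], [1.0, -0.029, 0.0], [0.0, -0.001, -1.0]]
wrist_force: [-0.1, 0.5, 0.3]
gripper_width: 0.381
grasp_force: 0.0
```

Run:
```python
from h import *
t=cam('side'); cv2.imwrite('pics/s3.png',cv2.resize(t[0][130:260,300:430],None,fx=4,fy=4,interpolation=2))
```

```text
(no output)
```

View pics/s3.png

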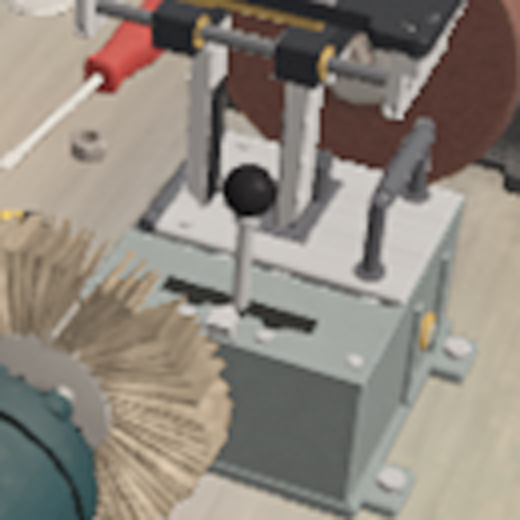

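The lever stands upright between the open pads, ball at crop (250,190), with no force on the wrist. I'll rise and move over to the handle.

>>> {"op": "play_rows", "data": {
  "rows": "0 0 0 0 0 25 40;0 0 0 0 0 60 44;0 0 0 0 0 80 50;0 0 0 -25 -30 80 50;0 0 0 -45 -60 80 50;0 0 0 -57 -81 80 50;0 0 0 -57 -81 50 50;0 0 0 -57 -81 20 50;0 0 0 -57 -81 -5 50;0 0 0 -57 -81 -20 50;0 0 0 -57 -81 -31 50;0 0 0 -57 -81 -31 50"
}}

```text
time_s: 4.85
tool_pos: [0.4527, -0.3161, 0.1519]
orientation: [[0.03, 1.0, -0.004], [1.0, -0.03, 0.004], [0.004, -0.004, -1.0]]
wrist_force: [0.0, -1.1, 0.4]
gripper_width: 0.532
grasp_force: 0.0
```

Run:
```python
from h import *
c=cam('wrist'); t=cam('top'); s=cam('side')
a=cv2.resize(c[0],(400,250)); S=cv2.resize(s[0][130:260,300:430],(400,400),interpolation=2)
b=cv2.resize(t[0][170:270,320:420],(400,400),interpolation=2)
o=np.zeros((600,800,3),np.uint8); o[:400,:400]=b; o[:400,400:]=S; o[400:,:400]=a[50:]; cv2.imwrite('pics/m4.png',o)
```

```text
(no output)
```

View pics/m4.png

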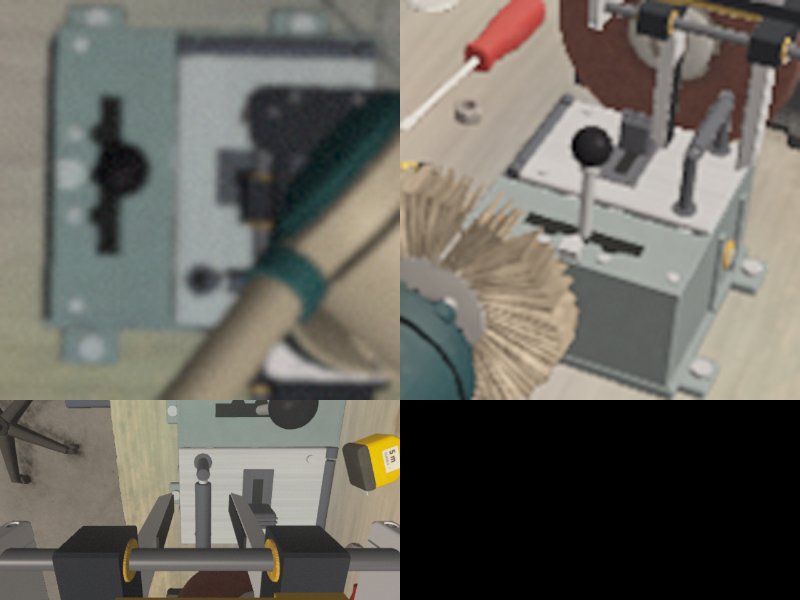

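The top view shows the lever staying at the middle notch. The wrist view shows the bar centred between the fingers. I'll close on the bar and tug.

>>> {"op": "play_rows", "data": {
  "rows": "0 0 0 0 0 0 8;0 0 0 0 0 0 8;0 0 0 0 0 0 8;0 0 0 0 0 0 8;0 0 0 0 0 0 8;0 0 0 0 0 0 8;0 0 0 0 0 0 8"
}}

```text
time_s: 5.58
tool_pos: [0.4542, -0.3174, 0.1546]
orientation: [[0.029, 1.0, -0.001], [1.0, -0.029, -0.0], [-0.0, -0.001, -1.0]]
wrist_force: [-0.9, -0.4, 0.3]
gripper_width: 0.131
grasp_force: 30.0
```

>>> {"op": "play_rows", "data": {
  "rows": "0 0 0 0 0 1 8;0 0 0 1 0 2 8;0 0 0 1 0 3 8;0 0 0 1 0 3 8"
}}

```text
time_s: 5.92
tool_pos: [0.4552, -0.3174, 0.1572]
orientation: [[0.029, 1.0, -0.001], [1.0, -0.029, 0.0], [0.0, -0.001, -1.0]]
wrist_force: [-2.5, -0.6, -2.7]
gripper_width: 0.129
grasp_force: 30.0
```

>>> {"op": "play_rows", "data": {
  "rows": "0 0 0 0 0 1 8;0 0 0 1 0 2 8;0 0 0 1 0 3 8;0 0 0 1 0 3 8"
}}

```text
time_s: 6.25
tool_pos: [0.4566, -0.3174, 0.1607]
orientation: [[0.029, 1.0, 0.0], [1.0, -0.029, -0.0], [-0.0, 0.0, -1.0]]
wrist_force: [-0.8, -0.3, -3.7]
gripper_width: 0.124
grasp_force: 30.0
```

>>> {"op": "play_rows", "data": {
  "rows": "0 0 0 0 0 1 8;0 0 0 1 0 2 8;0 0 0 1 0 3 8;0 0 0 1 0 3 8"
}}

```text
time_s: 6.58
tool_pos: [0.4581, -0.3175, 0.1638]
orientation: [[0.029, 1.0, 0.001], [1.0, -0.029, -0.0], [-0.0, 0.001, -1.0]]
wrist_force: [0.3, -1.1, -4.2]
gripper_width: 0.13
grasp_force: 30.0
```

>>> {"op": "play_rows", "data": {
  "rows": "0 0 0 0 0 1 8;0 0 0 1 0 2 8;0 0 0 1 0 3 8;0 0 0 1 0 3 8"
}}

```text
time_s: 6.92
tool_pos: [0.4594, -0.3175, 0.1668]
orientation: [[0.029, 1.0, 0.002], [1.0, -0.029, -0.0], [-0.0, 0.002, -1.0]]
wrist_force: [3.6, -0.4, -6.3]
gripper_width: 0.127
grasp_force: 30.0
```

>>> {"op": "play_rows", "data": {
  "rows": "0 0 0 0.5 0 1 8;0 0 0 1 0 2 8;0 0 0 1.5 0 3 8;0 0 0 1.5 0 3 8"
}}

```text
time_s: 7.25
tool_pos: [0.461, -0.3176, 0.1698]
orientation: [[0.029, 1.0, 0.002], [1.0, -0.029, -0.0], [-0.0, 0.002, -1.0]]
wrist_force: [4.7, -1.7, -7.1]
gripper_width: 0.128
grasp_force: 30.0
```

The downward pull is only about 4.5 N along the arc, the cover's weight. The rest is radial because my path runs off the circle. The cover is past the 4–9 mm at which the catch would stop it, so it is free. I'll carry on along the arc and check the forces.

>>> {"op": "play_rows", "data": {
  "rows": "0 0 0 2.5 0 2 8;0 0 0 4 0 5 8;0 0 0 6 0 8 8;0 0 0 8 0 11 8;0 0 0 10 0 14 8;0 0 0 11.5 0 15.5 8;0 0 0 11.5 0 15.5 8"
}}

```text
time_s: 7.83
tool_pos: [0.471, -0.3178, 0.1856]
orientation: [[0.029, 1.0, -0.001], [1.0, -0.029, -0.001], [-0.001, -0.001, -1.0]]
wrist_force: [-1.4, -4.4, -3.0]
gripper_width: 0.129
grasp_force: 30.0
```

Run:
```python
from h import *
t=cam('wrist'); s=cam('side')
o=np.zeros((400,800,3),np.uint8); o[:,:400]=cv2.resize(s[0][130:260,300:430],(400,400),interpolation=2); o[:250,400:]=cv2.resize(t[0],(400,250)); cv2.imwrite('pics/m5.png',o)
```

```text
(no output)
```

View pics/m5.png

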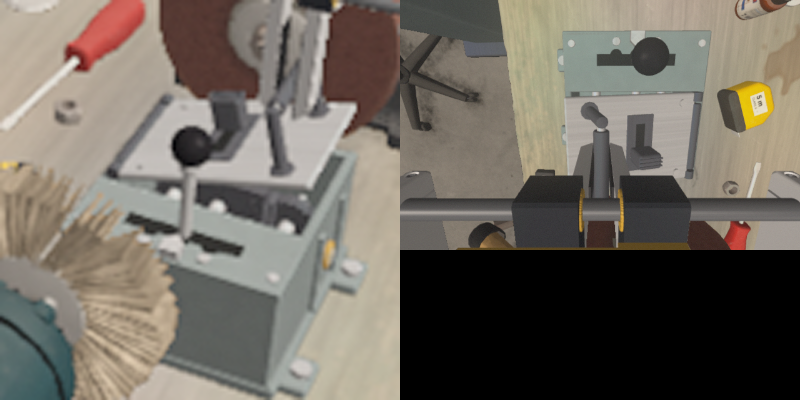

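The cover is visibly open at about 15°, with the catch untouched and the lever still upright. I'll continue to 35°.

>>> {"op": "play_rows", "data": {
  "rows": "0 0 0 3 -0.7 4 8;0 0 0 7 -1 9 8;0 0 0 11 -1.2 13.5 8;0 0 0 15 -1.4 17.5 8;0 0 0 19.5 -1.6 21.5 8;0 0 0 24 -1.8 25 8;0 0 0 24 -1.8 25 8;0 0 0 24 -1.8 25 8"
}}

```text
time_s: 8.6
tool_pos: [0.4953, -0.3185, 0.211]
orientation: [[0.029, 1.0, -0.001], [1.0, -0.029, 0.001], [0.001, -0.001, -1.0]]
wrist_force: [-4.7, 0.6, 2.5]
gripper_width: 0.129
grasp_force: 30.0
```

>>> {"op": "play_rows", "data": {
  "rows": "0 0 0 2 0 2.5 8;0 0 0 4.5 -0.2 5 8;0 0 0 7 -0.3 7 8;0 0 0 8 -0.3 8 8;0 0 0 8 -0.3 8 8;0 0 0 8 -0.3 8 8;0 0 0 8 -0.3 8 8;0 0 0 8 -0.3 8 8;0 0 0 8 -0.3 8 8;0 0 0 8 -0.3 8 8"
}}

```text
time_s: 9.43
tool_pos: [0.5038, -0.3188, 0.2174]
orientation: [[0.029, 1.0, 0.0], [1.0, -0.029, 0.002], [0.002, 0.0, -1.0]]
wrist_force: [2.0, 2.6, -8.1]
gripper_width: 0.128
grasp_force: 30.0
```

Run:
```python
from h import *
t=cam('top'); s=cam('side'); w=cam('wrist')
q=telemetry.sense(); print(q['tool_pos'],q['wrist_force'],np.abs(q['dq']).max())
d=(q['tool_pos']-[.4542,-.3174,.1546])*1000; print('angle',np.degrees(np.arctan2(48+d[2],125-np.hypot(d[0],d[1])))-21.0, np.hypot(48+d[2],125-d[0]))
o=np.zeros((600,800,3),np.uint8); o[:400,:400]=cv2.resize(t[0][120:270,270:420],(400,400),interpolation=2); o[:400,400:]=cv2.resize(s[0][130:260,300:430],(400,400),interpolation=2); o[400:,:320]=cv2.resize(w[0],(320,200)); cv2.imwrite('pics/m6.png',o)
```

```text
[ 0.5037431  -0.3188042   0.21746769] [ 2.18671808  3.77967787 -7.73779433] 0.05535792930076231
angle 34.767700456127166 134.1096178981473
```

View pics/m6.png

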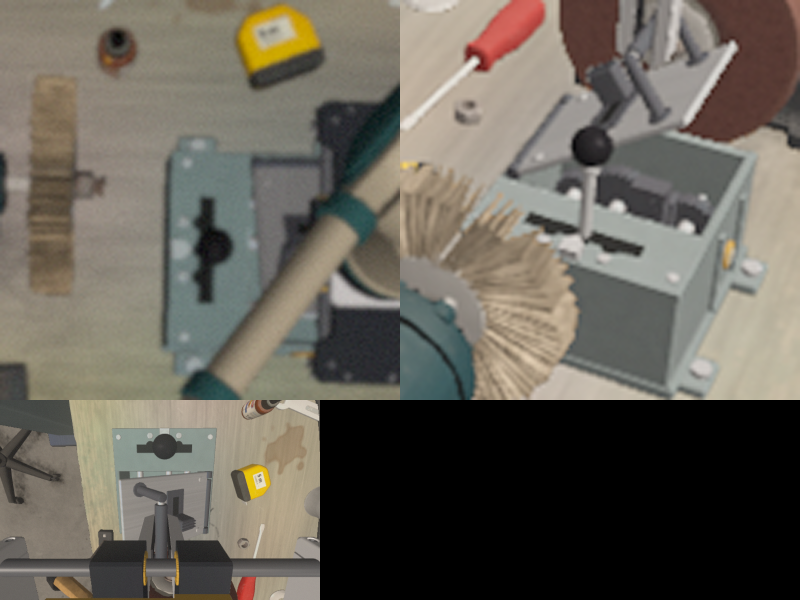

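The cover is held at about 35° and still, the lever is upright in the tabbed notch, the tape and dropper are undisturbed, and the catch was not touched.

```bash
python3 -c "
from plant import arm; print(arm.finish_job())"
```

```text
the job is handed in; nothing more can be done
None
```

The lever is in the middle notch beside the pointed tab; the cover came up free on the first tug, so I never touched the catch, and I handed the job in at about 9.5 s of the 69 s allowed, holding the cover still by its handle at about 35°, with the tape measure and dropper bottle undisturbed in the last picture.

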